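# Turn the sample wheel to the reading window and start the reading

### The arm

A 6-joint arm with a two-finger parallel gripper is mounted at the origin on the work surface. World frame = base frame: x ahead of the robot, y to its left, z up, the work surface at z = 0. Lengths are in mm, angles in rad, forces in N, time in s.
With the tool pointing down it reaches from about 400 to 925 mm from the base axis. Payload 12.5 kg.
Tool frame: the origin (TCP) lies on the centre line of the jaws, within the pads' length; the fingertips stand 8 mm ahead of it and the grasp point (between the pads) lies 11 mm behind it; z points along the fingers, x is the direction in which the jaws open and shut, and the axes are right-handed (so a half turn about z gives the same grasp; the last joint's range is limited). The gripper opens to 95 mm and grips with 3 to 60 N. Pads are 20 mm wide; open, the fingers measure 119 mm over their backs; the gripper's body (75 mm by 180 mm) begins 59 mm behind the grasp point.
Start: joints at [1.193, 0.491, 1.559, -0, 1.092, -0.106], TCP at [167.773, 602.078, 222.661] pointing down, gripper open.
Joint ranges: [-3.1, 3.1], [-0.84, 2.19], [0.05, 2.79], [-1.13, 4.28], [0.06, 2.93], [-2.69, 2.69]. Speed limits (rad/s): [2.22, 2.22, 2.79, 3.14, 3.14, 3.14].

### API

Orientations are given as [roll, pitch, yaw] about the fixed x, y, z axes, in that order (R = Rz(yaw) Ry(pitch) Rx(roll)).
In Python, from cell import env gives the robot as it stands. The module is installed in compiled form; this text tells all that it offers.
- The arm moves only by the tool send_rows, never from a script. Its argument "moves" is a list that holds one entry, the list of rows, each a list of 6 numbers: the shift along the tool's x, y, z as a fraction of full scale, then the turn, a rotation vector about the tool's x, y, z as a fraction of full scale. A call has 1 to 12 rows; each row is the pose to reach, as a shift and turn from the pose commanded when the call began, along the tool's axes at that moment; what a row does not reach only later rows make up. Full scale, the value 1, is 0.3 m for a shift and 90 degrees for a turn. A row lasts 1/12 s, in which the tool goes at most 41.7 mm and 7.16 degrees, less where a joint would pass 70% of its speed; a pose out of reach is approached as far as the arm can. A call with a number of a shift or a turn outside -1 to 1 is refused whole. A call with a gripper value outside its range is refused whole. "grip" is the gripper's target within -1 to 1 (shut at 1, half-way at 0, fully open at -1), set as the call begins (left out, the last holds). The fingers move at their own pace and stop on an object; the grip force is fixed at half the most. Time passes only in rows, so rows that repeat a pose let the fingers close. It gives the time, the measured TCP pose, the force and the opening at its end, in the units of the state.
- env.state(): the state, without advancing time (a new reading comes with each control period).
- env.read_camera(name): name is "side" or "top"; returns a dict with "image" (400x640x3 uint8, red, green, blue), "mtx" (3x3 intrinsics, pixels), "distortion" ([k1, k2, p1, p2, k3] as OpenCV has them; the pictures are not rectified), "T" (4x4, takes a point from camera to world coordinates). Camera axes: x right, y up, looking along -z (the intrinsics and any distortion apply to the point x, -y, -z); pixel columns grow to the right and rows downward; lengths in mm; the calibration is good to about 2 mm. A picture is of the moment at which its call begins. There is no depth.
- env.job_done(): hands the job in, once; it reports no verdict.
Trained networks look in the newest picture that a camera, given by its name, has taken for a name from the list of things; names that differ only in an ending like _2 or _b are one class to them, and where a whole thing is asked for, a point or a joint stands for the part that bears it (a point fixed in the world has none). Each returns a list of dicts, best first, with "confidence" (0 to 1); they miss things now and then, are a little off and sometimes report something else, mostly with a low value. They report only what shows in the picture. A call takes as long as a camera call. They do not tell look-alikes from the thing itself.
- env.look_for(camera, thing): "xy" ([column, row] in pixels, amid what is visible of it).
- env.outline_of(camera, thing): "region" (400x640 bool, what is visible of it) and "xy" ([column, row] in pixels, amid what is visible of it).
The state is a dict: "t": time; "joints": joint angles; "qvel": joint speeds; "tau": joint torques, N m; "eef_pos": TCP position; "tcp_rot": TCP orientation; "ft_force": force on the tool from outside, world axes, zero at the start; "moment": the same for the moment, N m; "opening": opening from 0.0 (shut) to 1.0 (fully open).
Only numpy, scipy, OpenCV 4.12 (cv2) and the standard library are available. Lean on these libraries where they do the work, as an engineer would, in place of code of your own. Each camera call takes 0.05 s, during which the arm holds its last target. There are 200 camera calls.

### The job

Bring the tall tube squarely in front of the reader's window by turning the wheel, pushing gently on one of its arms with a closed fingertip; then press the start key on top of the reading head fully down and let it go. Do not grip the wheel or touch any tube in it; leave the tubes in their cups and the vials around them standing where they are.

Things in the scene. Friction and masses are not known exactly. Their poses are not given: they have to be found in the camera images.
- reader: tube reader, fixed: grey deck 12 mm thick (x -145 to 265, y -140 to 140 mm in its frame), a round dark foot (radius 100 mm, top 30 mm above the bench) under the wheel and a white reading head, 110 mm wide, x 132 (window face) to 252 mm, top 85 mm above the bench. Origin on the bench under the wheel's axis; x axis points from there to the middle of the head.
- wheel: aluminium wheel; origin on its vertical axis, 30 mm above the bench, z up. Turns either way without end, stays where left (friction 0.12 N m). Hub radius 22 mm; four arms along its own +x, +y, -x, -y: bars 14 mm wide, 52 to 76 mm above the bench, bare from 22 to 86 mm off the axis, then a round cup (radius 19 mm, centred at 105 mm). Cup +x: tall tube; +y, -x: short tubes; -y: empty.
- tall_tube: the tall clear tube with white cap, radius 12 mm, 55 mm long, standing loose in the wheel's +x cup (1 to 2 mm of play); its top is 108 mm above the bench. Origin at the centre of its underside, 53 mm above the bench; z up.
- short_tube_a: short clear tube with white cap, radius 12 mm, 34 mm long, loose in the wheel's +y cup, its top 87 mm above the bench. Origin at the centre of its underside. Leave it in its cup.
- short_tube_b: the same, in the wheel's -x cup.
- read_point (a point): the point in front of the middle of the window, 105 mm from the wheel's axis along the reader's x axis: where the tall tube's axis must come, seen from above. 76 mm above the bench. A short black line on the head's top marks the same direction.
- start_key_top (a point): centre of the top of the start key, a white round push key of radius 14 mm on top of the reading head, 195 mm from the wheel's axis along the reader's x axis. It is pressed straight down.
- start_key (a joint): travel of the start key in m: 0 up, 0.006 fully down (spring, 5 N when fully down, comes back by itself).
- vial_a: amber capped vial, radius 11 mm, 42 mm tall, standing loose on the deck at a corner beside the wheel. Origin at the centre of its underside, 12 mm above the bench. A bystander.
- vial_b: the same, at the other corner of the deck.
- vial_c: the same, on the deck beside the reading head.
There are look-alikes about, which are no part of the job. Leave any red look-alike of the tall_tube alone. What is shaped like the short_tube_a but red is not meant.

How it is judged (in metres and radians):
On the way, in this order (a step that is already met when the one before it is completed fails the run):
1. the tall tube stands in front of the window and the wheel is still (horizontal distance between tall_tube and read_point below 0.008 m and angular speed of wheel below 0.1 rad/s and contact force between the fingers and wheel below 0.2 N), for 0.3 s.
2. the start key is pressed down with the tube in place (horizontal distance between tall_tube and read_point below 0.008 m and value of joint start_key above 0.004 m), for 0.05 s.
At the end, for the whole second after the job is handed in: the tall tube's axis is within 8 mm of the read point seen from above, the wheel is still, the start key is up again, all three tubes are seated upright in their cups and the three vials stand within 15 mm of where they were (horizontal distance between tall_tube and read_point below 0.008 m and angular speed of wheel below 0.05 rad/s and value of joint start_key below 0.0015 m and z of each of tall_tube, short_tube_a, short_tube_b in the frame of wheel below 0.028 m and angle between each of tall_tube, short_tube_a, short_tube_b, vial_a, vial_b, vial_c's own z axis and vertical below 0.2 rad and distance of each of vial_a, vial_b, vial_c from where it was at the start of the episode below 0.015 m); the robot touches nothing.
It fails at once if the start key is pressed before the tall tube is in front of the window (value of joint start_key above 0.003 m and horizontal distance between tall_tube and read_point above 0.012 m).
It fails at once if the wheel is gripped or pushed hard (over 25 N) (contact force between the fingers and wheel above 25 N).
It fails at once if a tube in the wheel is touched by the robot (contact force between any of the fingers, the arm and tall_tube above 0.5 N or contact force between any of the fingers, the arm and short_tube_a above 0.5 N or contact force between any of the fingers, the arm and short_tube_b above 0.5 N).
It fails at once if a tube is lifted out of its cup (z of any of tall_tube, short_tube_a, short_tube_b in the frame of wheel above 0.033 m).
It fails at once if a vial is moved, lifted or knocked over (distance of any of vial_a, vial_b, vial_c from where it was at the start of the episode above 0.02 m or angle between any of vial_a, vial_b, vial_c's own z axis and vertical above 0.4 rad).
It also fails if it takes over 48 s, if anything falls off the work surface, if the arm or the gripper's body presses on something with over 40 N, if the wrist force passes 120 N, or if a joint passes its speed limit or range.

## Working session

There is one attempt and no reset: what is moved stays moved. The work goes in short steps, Python scripts to look and compute and a tool call to move; the robot and the scene stay as the last step left them, time stands still between calls to the robot, and variables do not carry over. Pictures are saved under pics/ and viewed, about 8 in all and at most 12, crops included, and the job is handed in when it is done.

Besides the shell and the picture viewer there is one more tool, called by a JSON object that holds its "api" and its "payload". send_rows: Moves the arm, as the interface text tells. Its arguments: {"type":"object","properties":{"moves":{"type":"array","items":{"type":"array","items":{"type":"array","items":{"type":"number"}}}},"grip":{"type":"number"}},"required":["moves"]}

```bash
mkdir -p pics; cat > h.py <<'E'
import numpy as np, cv2
from cell import env
def ray(c,px):
    p=cv2.undistortPoints(np.array([[px]],float),np.array(c["mtx"]),np.array(c["distortion"]))[0,0]
    T=np.array(c["T"]); d=T[:3,:3]@np.array([p[0],-p[1],-1.0]); return T[:3,3],d
def at_z(c,px,z):
    o,d=ray(c,px); return o+d*(z-o[2])/d[2]
def proj(c,P):
    T=np.array(c["T"]); q=T[:3,:3].T@(np.array(P,float)-T[:3,3]); q=np.array([q[0],-q[1],-q[2]])
    return cv2.projectPoints(q.reshape(1,1,3),np.zeros(3),np.zeros(3),np.array(c["mtx"]),np.array(c["distortion"]))[0][0,0]
def save(c,n): cv2.imwrite(f"pics/{n}.png",cv2.cvtColor(c["image"],cv2.COLOR_RGB2BGR))
E
python3 - <<'E'
from h import *
np.set_printoptions(precision=1,suppress=True)
Z=dict(reader=85,wheel=76,tall_tube=80,short_tube_a=80,start_key_top=91,vial_a=33)
for n in("top","side"):
    c=env.read_camera(n);save(c,n+"0");print(n,np.array(c["T"])[:3,3])
    for t in Z:
        for r in env.look_for(n,t): print(t,np.round(r["xy"]),round(r["confidence"],2),at_z(c,r["xy"],Z[t])[:2])
s=env.state();print(s["t"],s["eef_pos"],s["tcp_rot"],s["opening"])
E
```

```text
top [511.5 -42.8 745.1]
reader [330. 197.] 0.85 [548.9 -63.1]
wheel [379. 188.] 0.71 [ 563.8 -155.4]
tall_tube [360. 135.] 0.67 [ 662.4 -120.1]
tall_tube [353. 100.] 0.56 [ 729.7 -108.9]
short_tube_a [377. 189.] 0.6 [ 562.1 -150.1]
short_tube_a [316. 298.] 0.55 [367.2 -37.1]
short_tube_a [320. 203.] 0.51 [537.3 -46.5]
short_tube_a [394. 242.] 0.48 [ 464.7 -180.1]
start_key_top [269. 190.] 0.53 [561.3  45.7]
vial_a [256. 138.] 0.71 [670.3  78.4]
vial_a [433. 246.] 0.63 [ 452.5 -265.9]
vial_a [429. 133.] 0.51 [ 676.8 -264.3]
side [ 394.6 -624.2  461.1]
reader [346. 292.] 0.83 [ 508.6 -245. ]
wheel [367. 270.] 0.94 [ 553.7 -199.8]
tall_tube [412. 222.] 0.62 [ 666.1 -108.4]
tall_tube [456. 237.] 0.57 [ 714.9 -167.8]
short_tube_a [226. 257.] 0.85 [ 356.  -122.3]
short_tube_a [303. 268.] 0.68 [ 464.2 -177.6]
short_tube_a [329. 219.] 0.66 [532.2 -60.4]
start_key_top [326. 175.] 0.68 [564.   81.8]
vial_a [461. 305.] 0.85 [ 676.8 -262. ]
vial_a [314. 344.] 0.57 [ 456.9 -275.1]
vial_a [374. 196.] 0.56 [663.4  68.6]
0.7 [167.8 602.1 222.7] [ 3.1 -0.   1.3] 1.0029386752770373
```

View pics/top0.png

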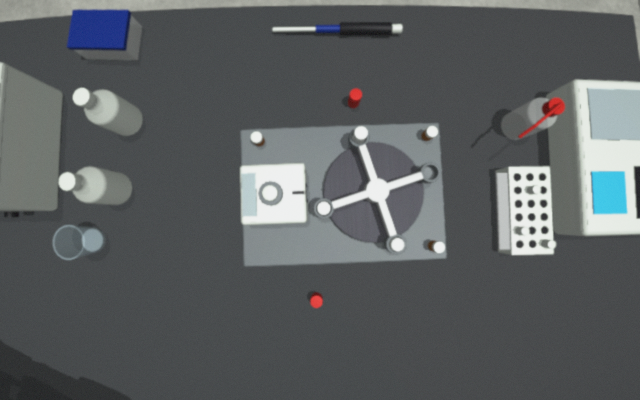

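View pics/side0.png

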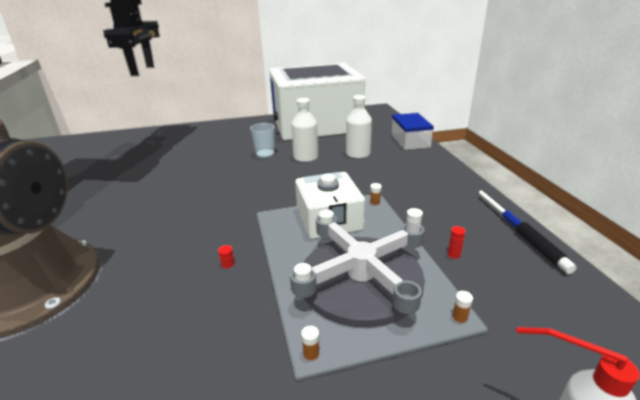

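Top picture: hub (377,189), tall tube with clear body (360,135), short tubes (323,208) and (397,244), empty cup (428,172), key (270,192), black mark line (298,192). Red look-alikes at (353,100), which is tall-like, and (316,298), which is short-like. Going counter-clockwise from the empty arm (-y), the next arm is +x, so the tall tube is the one at (360,135). I'll check that in a close crop.

```bash
python3 - <<'E'
from h import *
im=cv2.imread("pics/top0.png")[115:275,235:450]
cv2.imwrite("pics/crop1.png",cv2.resize(im,None,fx=3.7,fy=3.7,interpolation=cv2.INTER_CUBIC))
E
```

```text
(no output)
```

View pics/crop1.png

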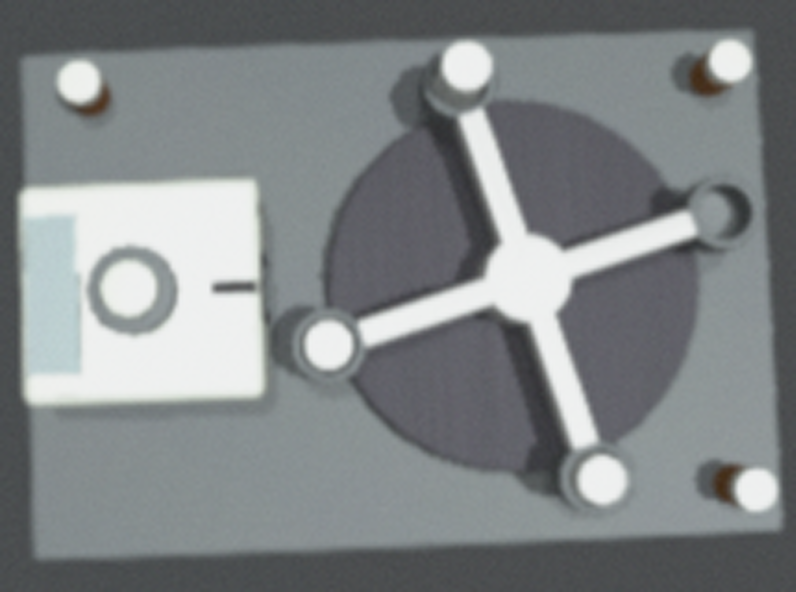

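The tall tube is confirmed: tall clear body under a white cap at crop (466,65). The cup at (722,212) is empty. Next I fit the reader pose and the wheel phase.

```bash
cat > fit.py <<'E'
from h import *
from scipy.optimize import least_squares
np.set_printoptions(precision=1,suppress=True)
c=env.read_camera("top"); f=lambda p:(np.array(p)+.5)/3.7+[234.5,114.5]
obs=[((-145,140,12),(782,530)),((-145,-140,12),(752,30)),((265,-140,12),(22,57)),((265,140,12),(36,558)),
 ((132,-55,85),(258,180)),((132,55,85),(265,397)),((252,-55,85),(20,187)),((252,55,85),(25,404)),((0,0,76),(528,277))]
def W(p,q): 
    C,S=np.cos(p[2]),np.sin(p[2]); return [p[0]+C*q[0]-S*q[1],p[1]+S*q[0]+C*q[1],q[2]]
r=least_squares(lambda p:np.concatenate([proj(c,W(p,q))-f(o) for q,o in obs]),[562,-150,1.57],loss='soft_l1')
p=r.x;print(p[:2],p[2],np.degrees(p[2])); print(np.array([proj(c,W(p,q))-f(o) for q,o in obs]))
for n,o,z in(("hub",(528,277),76),("line1",(213,287),85),("line2",(256,286),85),("key",(128,288),95),("tall",(466,65),108),("sa",(328,345),87),("sb",(602,480),87),("cup",(722,212),76)):
    w=at_z(c,f(o),z)[:2];d=w-p[:2];print(n,w,np.hypot(*d),np.degrees(np.arctan2(d[1],d[0])-p[2])%360)
print("read",W(p,(105,0,76)),"key",W(p,(195,0,95)))
E
python3 fit.py
```

```text
[ 561.4 -152. ] 1.597513542191638 91.53078368257522
[[ 1.2  0.7]
 [ 1.2 -1.1]
 [-0.9 -1.2]
 [-1.1  1.5]
 [ 0.3 -1.4]
 [ 0.6  0.5]
 [-0.9 -0.6]
 [-0.7  1. ]
 [ 0.3  0.1]]
hub [ 561.6 -151.5] 0.5981263832587144 336.3583739517765
line1 [557.8   4.6] 156.63812080953525 359.7790132538608
line2 [558.1 -16.5] 135.56174287099566 359.8793029531096
key [557.1  44.9] 197.0246203202716 359.7148609480926
tall [ 661.4 -118.9] 105.35255833233654 286.79530090419877
sa [528.7 -51.4] 105.81711419739621 16.461205670915376
sb [ 461.4 -183.9] 104.92081601771153 106.12810203569813
cup [ 593.2 -250.1] 103.12139375794206 196.45664884235157
read [np.float64(558.5923744588719), np.float64(-47.08464420183604), 76] key [np.float64(556.1881111280275), np.float64(42.88323627689903), 95]
```

```bash
cat >> h.py <<'E'
from scipy.spatial.transform import Rotation as Ro
def rows(*pts):
    s=env.state();print("t",s["t"],"pos",np.round(s["eef_pos"],1),"rpy",np.round(s["tcp_rot"],3),"F",np.round(s["ft_force"],1),"op",round(s["opening"],2))
    R=Ro.from_euler('xyz',s["tcp_rot"]).as_matrix()
    for p in pts: print(np.round(p,0),np.round(R.T@(np.array(p,float)-s["eef_pos"])/300,3).tolist())
E
python3 -c "
from h import *
rows((330,460,222),(430,330,222),(520,200,222),(547,100,222))"
```

```text
t 0.75 pos [167.8 602.1 222.6] rpy [ 3.142 -0.     1.299] F [-0.2  0.3  0.6] op 1.0
[330 460 222] [-0.311, 0.648, 0.002]
[430 330 222] [-0.639, 1.085, 0.002]
[520 200 222] [-0.976, 1.491, 0.002]
[547 100 222] [-1.273, 1.667, 0.002]
```

{"api": "send_rows", "payload": {"moves": [[[-0.1,0.2,0,0,0,0],[-0.2,0.4,0,0,0,0],[-0.3,0.62,0,0,0,0],[-0.4,0.76,0,0,0,0],[-0.5,0.9,0,0,0,0],[-0.58,1.0,0,0,0,0],[-0.58,1.0,0,0,0,0],[-0.58,1.0,0,0,0,0]]], "grip": 1}}

```text
t: 1.42
eef_pos: [401.9, 362.8, 222.8]
tcp_rot: [3.141, -0.0, 1.299]
ft_force: [0.3, 1.0, -0.8]
opening: 0.501
```

```bash
python3 -c "
from h import *
rows((520,180,222),(547,0,222),(547,-100,222),(547,-214,222))"
```

```text
t 1.4167 pos [401.9 362.8 222.8] rpy [ 3.141 -0.     1.299] F [ 0.3  1.  -0.8] op 0.5
[520 180 222] [-0.481, 0.543, 0.003]
[547   0 222] [-1.035, 0.791, 0.003]
[ 547 -100  222] [-1.356, 0.88, 0.002]
[ 547 -214  222] [-1.722, 0.982, 0.002]
```

{"api": "send_rows", "payload": {"moves": [[[-0.1,0.11,0,0,0,0],[-0.2,0.22,0,0,0,0],[-0.3,0.33,0,0,0,0],[-0.4,0.44,0,0,0,0],[-0.5,0.54,0,0,0,0],[-0.62,0.61,0,0,0,0],[-0.75,0.66,0,0,0,0],[-0.87,0.72,0,0,0,0],[-1.0,0.78,0,0,0,0],[-1.0,0.78,0,0,0,0]]]}}

```text
t: 2.25
eef_pos: [546.4, 8.1, 222.6]
tcp_rot: [3.141, 0.001, 1.296]
ft_force: [-0.1, -0.1, -0.7]
opening: 0.004
```

```bash
python3 -c "
from h import *
rows((547,-214,222),(547,-214,68))"
```

```text
t 2.25 pos [546.4   8.1 222.6] rpy [3.141e+00 1.000e-03 1.296e+00] F [-0.1 -0.1 -0.7] op 0.0
[ 547 -214  222] [-0.712, 0.203, 0.003]
[ 547 -214   68] [-0.712, 0.202, 0.516]
```

{"api": "send_rows", "payload": {"moves": [[[-0.14,0.04,0,0,0,0],[-0.28,0.08,0,0,0,0],[-0.42,0.12,0,0,0,0],[-0.56,0.16,0,0,0,0],[-0.71,0.2,0,0,0,0],[-0.71,0.2,0.1,0,0,0],[-0.71,0.2,0.25,0,0,0],[-0.71,0.2,0.25,0,0,0],[-0.71,0.2,0.25,0,0,0]]]}}

```text
t: 3.0
eef_pos: [545.5, -208.0, 146.2]
tcp_rot: [-3.137, -0.001, 1.299]
ft_force: [0.4, 0.3, 0.8]
opening: 0.004
```

```bash
python3 -c "
from h import *
rows((547,-214,68))
for n in('top','side'):
  c=env.read_camera(n);save(c,n+'1');s=env.state()['eef_pos'];print(n,proj(c,[s[0],s[1],s[2]-8]),proj(c,[547,-214,60]))
a=cv2.imread('pics/top1.png')[115:275,235:450];b=cv2.imread('pics/side1.png')[160:360,240:500]
r=lambda i:cv2.resize(i,(390,300),interpolation=cv2.INTER_CUBIC)
cv2.imwrite('pics/c2.png',np.hstack([r(a),r(b)]))"
```

```text
t 3.0 pos [ 545.5 -208.   146.2] rpy [-3.137e+00 -1.000e-03  1.299e+00] F [0.4 0.3 0.8] op 0.0
[ 547 -214   68] [-0.018, 0.011, 0.261]
top [417.40414279 195.19660938] [409.09151227 197.50407711]
side [365.69682043 236.97254396] [365.1309002  285.12842988]
```

View pics/c2.png

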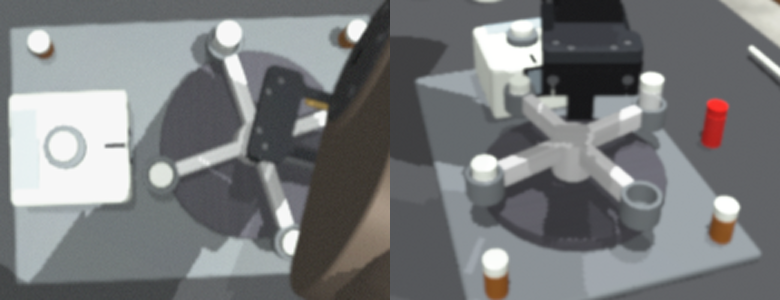

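The fist hangs between the empty arm and the short-tube-b arm: tip at about (580,115) in the right half, with both arms clear. Going down.

{"api": "send_rows", "payload": {"moves": [[[-0.02,0.01,0.05,0,0,0],[-0.02,0.01,0.12,0,0,0],[-0.02,0.01,0.19,0,0,0],[-0.02,0.01,0.26,0,0,0],[-0.02,0.01,0.26,0,0,0],[-0.02,0.01,0.26,0,0,0]]]}}

```text
t: 3.6
eef_pos: [548.4, -214.8, 71.1]
tcp_rot: [3.141, 0.0, 1.3]
ft_force: [1.1, 0.3, 0.4]
opening: 0.004
```

```bash
cat > arc.py <<'E'
from h import *
import sys
A=np.array([561.5,-151.8]);s=env.state();d=s["eef_pos"][:2]-A
print("r",np.hypot(*d),"ang",np.degrees(np.arctan2(d[1],d[0])))
rows(*[(A[0]+59*np.cos(a),A[1]+59*np.sin(a),68) for a in np.radians([float(v) for v in sys.argv[1:]])])
E
python3 arc.py -100 -95 -90 -85 -80 -75 -70 -65 -60
```

```text
r 64.33333862507868 ang -101.76304387650978
t 3.6 pos [ 548.4 -214.8   71.1] rpy [3.141 0.    1.3  ] F [1.1 0.3 0.4] op 0.0
[ 551. -210.   68.] [0.018, 0.005, 0.01]
[ 556. -211.   68.] [0.021, 0.022, 0.01]
[ 562. -211.   68.] [0.024, 0.039, 0.01]
[ 567. -211.   68.] [0.03, 0.055, 0.01]
[ 572. -210.   68.] [0.037, 0.071, 0.01]
[ 577. -209.   68.] [0.045, 0.086, 0.01]
[ 582. -207.   68.] [0.054, 0.1, 0.01]
[ 586. -205.   68.] [0.064, 0.114, 0.01]
[ 591. -203.   68.] [0.076, 0.126, 0.01]
```

{"api": "send_rows", "payload": {"moves": [[[0.018,0.005,0.01,0,0,0],[0.02,0.014,0.01,0,0,0],[0.021,0.022,0.01,0,0,0],[0.022,0.03,0.01,0,0,0],[0.024,0.039,0.01,0,0,0],[0.027,0.047,0.01,0,0,0],[0.03,0.055,0.01,0,0,0],[0.033,0.063,0.01,0,0,0],[0.037,0.071,0.01,0,0,0],[0.041,0.078,0.01,0,0,0],[0.045,0.086,0.01,0,0,0],[0.045,0.086,0.01,0,0,0]]]}}

```text
t: 4.6
eef_pos: [576.8, -209.0, 66.6]
tcp_rot: [3.141, -0.0, 1.299]
ft_force: [-0.7, 0.2, -0.4]
opening: 0.002
```

```bash
cat > ph.py <<'E'
from h import *
A=np.array([561.5,-151.8])
for n in("top","side"):
    c=env.read_camera(n)
    # white cap of tall tube: predicted px for each angle; report network hits
    for r in env.look_for(n,"tall_tube"):
        w=at_z(c,r["xy"],100 if n=="top" else 85)[:2];d=w-A
        print(n,np.round(r["xy"]),round(r["confidence"],2),w.round(),"r %.0f ang %.1f (target 91.4)"%(np.hypot(*d),np.degrees(np.arctan2(d[1],d[0]))))
E
python3 ph.py; python3 arc.py -72.5 -70 -67.5 -65 -62.5 -60 -57.5 -55 -52.5 -50 -47.5 -45
```

```text
top [345. 144.] 0.55 [642. -92.] r 100 ang 36.6 (target 91.4)
top [354.  99.] 0.45 [ 725. -109.] r 169 ang 14.8 (target 91.4)
side [457. 243.] 0.98 [ 704. -188.] r 147 ang -14.1 (target 91.4)
r 59.211869979158145 ang -75.47839701627593
t 4.8 pos [ 576.3 -209.1   66.7] rpy [ 3.141 -0.     1.299] F [ 0.2 -0.3 -0.3] op 0.01
[ 579. -208.   68.] [0.006, 0.008, -0.004]
[ 582. -207.   68.] [0.011, 0.015, -0.004]
[ 584. -206.   68.] [0.016, 0.022, -0.004]
[ 586. -205.   68.] [0.021, 0.029, -0.004]
[ 589. -204.   68.] [0.027, 0.035, -0.004]
[ 591. -203.   68.] [0.033, 0.041, -0.004]
[ 593. -202.   68.] [0.039, 0.047, -0.004]
[ 595. -200.   68.] [0.046, 0.053, -0.004]
[ 597. -199.   68.] [0.053, 0.058, -0.004]
[ 599. -197.   68.] [0.06, 0.063, -0.004]
[ 601. -195.   68.] [0.067, 0.068, -0.004]
[ 603. -194.   68.] [0.074, 0.072, -0.004]
```

The wheel turns as expected, with the tall tube now near 37° and pusher angle ≈ tube angle − 112°. I'll keep going.

{"api": "send_rows", "payload": {"moves": [[[0.006,0.008,0,0,0,0],[0.011,0.015,0,0,0,0],[0.016,0.022,0,0,0,0],[0.021,0.029,0,0,0,0],[0.027,0.035,0,0,0,0],[0.033,0.041,0,0,0,0],[0.039,0.047,0,0,0,0],[0.046,0.053,0,0,0,0],[0.053,0.058,0,0,0,0],[0.06,0.063,0,0,0,0],[0.067,0.068,0,0,0,0],[0.074,0.072,0,0,0,0]]]}}

```text
t: 5.8
eef_pos: [603.1, -193.3, 66.6]
tcp_rot: [3.141, -0.0, 1.299]
ft_force: [-1.8, -1.4, 0.8]
opening: 0.005
```

```bash
python3 ph.py; python3 arc.py  -42.5 -40 -37.5 -35 -32.5 -30 -28 -26 -24
```

```text
top [268. 196.] 0.73 [550.  46.] r 199 ang 93.3 (target 91.4)
top [326. 165.] 0.6 [605. -58.] r 104 ang 65.2 (target 91.4)
top [353.  99.] 0.55 [ 724. -107.] r 168 ang 15.5 (target 91.4)
side [371. 210.] 0.7 [609. -60.] r 104 ang 62.6 (target 91.4)
side [456. 240.] 0.67 [ 707. -181.] r 148 ang -11.3 (target 91.4)
side [312. 342.] 0.58 [ 448. -314.] r 198 ang -125.0 (target 91.4)
r 58.87250942273708 ang -44.92472763165364
t 6.0 pos [ 603.2 -193.4   66.7] rpy [ 3.141 -0.     1.299] F [-0.  -0.7  0.5] op 0.01
[ 605. -192.   68.] [0.007, 0.004, -0.004]
[ 607. -190.   68.] [0.015, 0.008, -0.004]
[ 608. -188.   68.] [0.023, 0.011, -0.004]
[ 610. -186.   68.] [0.031, 0.014, -0.004]
[ 611. -184.   68.] [0.039, 0.017, -0.004]
[ 613. -181.   68.] [0.047, 0.019, -0.004]
[ 614. -179.   68.] [0.054, 0.021, -0.004]
[ 615. -178.   68.] [0.061, 0.022, -0.004]
[ 615. -176.   68.] [0.067, 0.024, -0.004]
```

{"api": "send_rows", "payload": {"moves": [[[0.007,0.004,0,0,0,0],[0.015,0.008,0,0,0,0],[0.023,0.011,0,0,0,0],[0.031,0.014,0,0,0,0],[0.039,0.017,0,0,0,0],[0.047,0.019,0,0,0,0],[0.054,0.021,0,0,0,0],[0.058,0.022,0,0,0,0],[0.061,0.022,0,0,0,0],[0.061,0.022,0,0,0,0]]]}}

```text
t: 6.83
eef_pos: [614.3, -177.4, 66.6]
tcp_rot: [3.141, -0.0, 1.299]
ft_force: [-0.8, -0.7, -0.4]
opening: 0.005
```

```bash
python3 ph.py; python3 arc.py -24 -22 -20; python3 -c "
from h import *
for n in('top','side'): save(env.read_camera(n),n+'2')
a=cv2.imread('pics/top2.png')[115:275,235:450];b=cv2.imread('pics/side2.png')[160:320,280:480]
cv2.imwrite('pics/c3.png',np.hstack([cv2.resize(a,None,fx=1.87,fy=1.87*1,interpolation=2),cv2.resize(b,None,fx=1.87,fy=1.87,interpolation=2)]))"
```

```text
top [322. 182.] 0.68 [575. -50.] r 102 ang 82.4 (target 91.4)
top [355. 100.] 0.48 [ 722. -112.] r 165 ang 14.0 (target 91.4)
side [456. 241.] 0.96 [ 706. -182.] r 148 ang -11.7 (target 91.4)
side [353. 208.] 0.62 [580. -46.] r 107 ang 80.2 (target 91.4)
r 58.729875449481916 ang -26.020746257713668
t 7.0333 pos [ 614.3 -177.6   66.6] rpy [ 3.141 -0.     1.299] F [-0.7  0.  -0.8] op 0.0
[ 615. -176.   68.] [0.007, 0.002, -0.005]
[ 616. -174.   68.] [0.013, 0.003, -0.005]
[ 617. -172.   68.] [0.02, 0.004, -0.005]
```

View pics/c3.png

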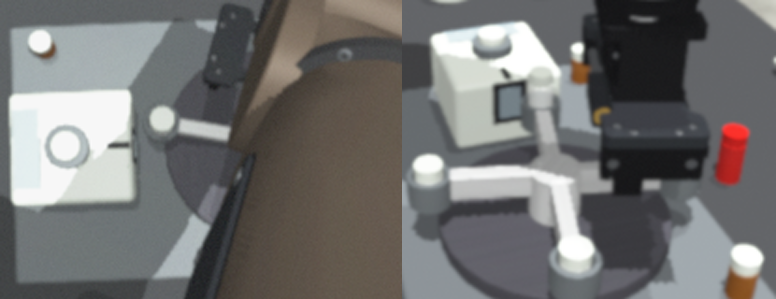

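The tall tube's cap is at (162,120) in the left half, just short of the mark line at row 145, and everything is standing. I'll measure its angle from the cap itself.

```bash
cat > cap.py <<'E'
from h import *
A=np.array([561.5,-151.8]);c=env.read_camera("top");im=c["image"].astype(int)
# cap: bright blob right of head face, near window
g=im.min(2); u,v=[int(round(x)) for x in proj(c,[561,-47,108])]
m=np.zeros(g.shape,np.uint8);m[v-24:v+24,u-9:u+12]=1
t=0.8*g[(m>0)].max();b=((g>t)&(m>0)).astype(np.uint8);n,l,s,k=cv2.connectedComponentsWithStats(b)
for i in range(1,n):
    if s[i,4]>15:
        w=at_z(c,k[i],108)[:2];d=w-A;print("blob",s[i],k[i].round(1),w.round(1),"r %.1f ang %.1f"%(np.hypot(*d),np.degrees(np.arctan2(d[1],d[0]))))
print("expected px at target",proj(c,[558.9,-46.8,108]),"now 86:",proj(c,[561.5+105*np.cos(1.5),-151.8+105*np.sin(1.5),108]))
E
python3 cap.py
```

```text
blob [315 172  13  13 132] [321.3 178.1] [580.4 -48.3] r 105.2 ang 79.6
expected px at target [320.59116265 190.33458986] now 86: [320.67279452 184.62253745]
```

```bash
python3 arc.py -24 -22 -20 -18.5 -17
```

```text
r 58.72434287551771 ang -26.090545273697956
t 7.1833 pos [ 614.2 -177.6   66.7] rpy [ 3.141 -0.     1.299] F [-0.4  0.8  0.7] op 0.0
[ 615. -176.   68.] [0.007, 0.002, -0.004]
[ 616. -174.   68.] [0.014, 0.003, -0.004]
[ 617. -172.   68.] [0.021, 0.004, -0.004]
[ 617. -171.   68.] [0.026, 0.004, -0.004]
[ 618. -169.   68.] [0.031, 0.004, -0.004]
```

{"api": "send_rows", "payload": {"moves": [[[0.007,0.002,0,0,0,0],[0.014,0.003,0,0,0,0],[0.021,0.004,0,0,0,0],[0.026,0.004,0,0,0,0],[0.031,0.004,0,0,0,0],[0.031,0.004,0,0,0,0],[0.031,0.004,0,0,0,0]]]}}

```text
t: 7.77
eef_pos: [618.0, -168.7, 66.6]
tcp_rot: [3.141, -0.0, 1.299]
ft_force: [-0.1, -0.6, -0.6]
opening: 0.005
```

```bash
python3 cap.py; python3 arc.py -16 -15 -14 -13 -12
```

```text
blob [314 183  13  14 136] [320.3 189.4] [560.5 -46.4] r 105.4 ang 90.6
expected px at target [320.59116265 190.33458986] now 86: [320.67279452 184.62253745]
r 58.96011347271209 ang -16.72506347742831
t 7.8167 pos [ 618.  -168.8   66.6] rpy [ 3.141 -0.     1.299] F [-1.   0.2 -0.2] op 0.01
[ 618. -168.   68.] [0.002, 0.0, -0.005]
[ 618. -167.   68.] [0.006, 0.0, -0.005]
[ 619. -166.   68.] [0.009, 0.0, -0.005]
[ 619. -165.   68.] [0.013, -0.0, -0.005]
[ 619. -164.   68.] [0.016, -0.0, -0.005]
```

At 90.6° against 91.4° (under 2 mm off), the tube is in place. I'll back off the arm and rise.

{"api": "send_rows", "payload": {"moves": [[[-0.01,0,0,0,0,0],[-0.03,0,0,0,0,0],[-0.045,0,0,0,0,0],[-0.045,0,0,0,0,0],[-0.045,0,-0.06,0,0,0],[-0.045,0,-0.18,0,0,0],[-0.045,0,-0.3,0,0,0],[-0.045,0,-0.42,0,0,0],[-0.045,0,-0.42,0,0,0],[-0.045,0,-0.42,0,0,0]]]}}

```text
t: 8.65
eef_pos: [614.7, -182.3, 194.7]
tcp_rot: [3.138, 0.0, 1.299]
ft_force: [0.3, 1.0, -1.1]
opening: 0.007
```

```bash
python3 cap.py; python3 -c "
from h import *
rows((700,-120,195),(690,45,195),(557,44,195),(557,44,115))
for n in('top','side'): save(env.read_camera(n),n+'3')
a=cv2.imread('pics/top3.png')[115:275,235:450];b=cv2.imread('pics/side3.png')[160:320,280:480]
cv2.imwrite('pics/c4.png',np.hstack([cv2.resize(a,None,fx=1.87,fy=1.87*1,interpolation=2),cv2.resize(b,None,fx=1.87,fy=1.87,interpolation=2)]))"
```

```text
blob [313 167  11   7  23] [319.  170.1] [594.5 -44.4] r 112.3 ang 72.9
blob [314 183  13  14 140] [320.4 189.4] [560.5 -46.5] r 105.3 ang 90.5
expected px at target [320.59116265 190.33458986] now 86: [320.67279452 184.62253745]
t 8.7 pos [ 614.  -182.1  192.9] rpy [ 3.141 -0.     1.299] F [-0.9 -0.5 -0.3] op 0.0
[ 700 -120  195] [0.276, 0.22, -0.007]
[690  45 195] [0.797, 0.041, -0.007]
[557  44 195] [0.675, -0.386, -0.007]
[557  44 115] [0.675, -0.386, 0.259]
```

View pics/c4.png

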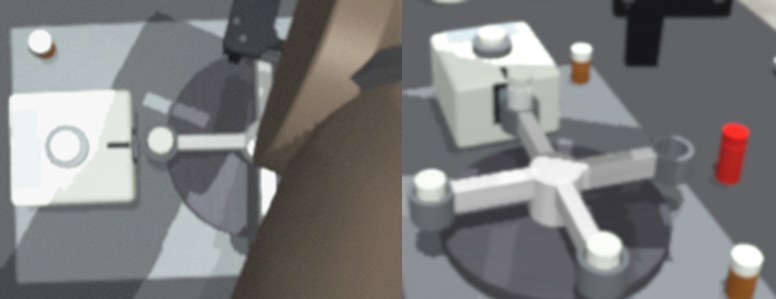

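The tube stands in line with the mark and the window, in its cup (left half (161,140), mark row 145), and the fingers are clear. Now to above the key.

{"api": "send_rows", "payload": {"moves": [[[0.08,-0.05,0,0,0,0],[0.18,-0.1,0,0,0,0],[0.28,-0.16,0,0,0,0],[0.38,-0.22,0,0,0,0],[0.48,-0.275,0,0,0,0],[0.58,-0.33,0,0,0,0],[0.675,-0.386,0,0,0,0],[0.675,-0.386,0,0,0,0],[0.675,-0.386,0.1,0,0,0],[0.675,-0.386,0.2,0,0,0],[0.675,-0.386,0.2,0,0,0],[0.675,-0.386,0.2,0,0,0]]]}}

```text
t: 9.8
eef_pos: [556.3, 43.9, 131.2]
tcp_rot: [-3.137, 0.001, 1.299]
ft_force: [-0.3, 0.2, -0.1]
opening: 0.006
```

```bash
python3 -c "
from h import *
rows((557,44,115),(557,44,108))
c=env.read_camera('side');save(c,'side4')
for r in env.look_for('side','start_key_top'): print(r['xy'],r['confidence'])
for z in(85,90,95,100):print(z,proj(c,[557,44,z]))
print('tip',proj(c,np.array(env.state()['eef_pos'])-[0,0,8]))
b=cv2.imread('pics/side4.png')[130:250,270:430]
cv2.imwrite('pics/c5.png',cv2.resize(b,None,fx=4,fy=4,interpolation=2))"
```

```text
t 9.8 pos [556.3  43.9 131.2] rpy [-3.137e+00  1.000e-03  1.299e+00] F [-0.3  0.2 -0.1] op 0.01
[557  44 115] [0.001, 0.002, 0.054]
[557  44 108] [0.001, 0.003, 0.077]
[327.7, 175.3] 0.55
85 [327.68938477 186.26507798]
90 [327.64628578 184.00986405]
95 [327.60290163 181.73996618]
100 [327.55922963 179.45524795]
tip [327.6090282  167.61533604]
```

View pics/c5.png

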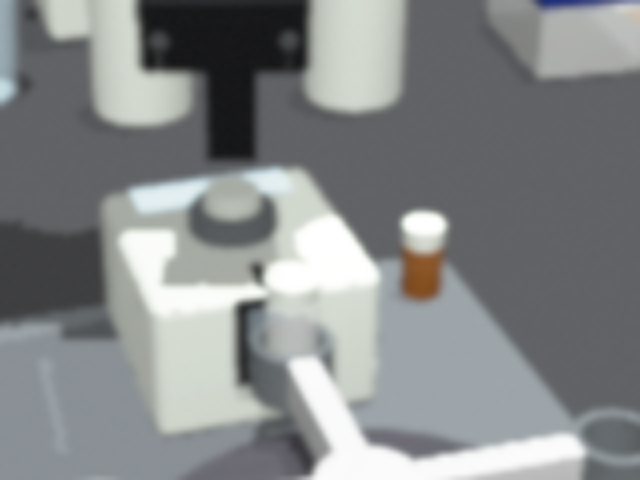

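The key's top shows at crop (232,195), so z ≈ 101, with the fist centred above it and the tip at z 123. Going down in steps.

{"api": "send_rows", "payload": {"moves": [[[0,0,0.02,0,0,0],[0,0,0.04,0,0,0],[0,0,0.06,0,0,0],[0,0,0.067,0,0,0],[0,0,0.073,0,0,0],[0,0,0.073,0,0,0],[0,0,0.073,0,0,0]]]}}

```text
t: 10.48
eef_pos: [557.1, 44.1, 111.0]
tcp_rot: [3.141, -0.0, 1.299]
ft_force: [0.2, -1.7, 3.5]
opening: 0.004
```

{"api": "send_rows", "payload": {"moves": [[[0,0,0.007,0,0,0],[0,0,0.007,0,0,0],[0,0,0.007,0,0,0]]]}}

```text
t: 10.73
eef_pos: [557.1, 44.1, 109.2]
tcp_rot: [3.141, -0.0, 1.299]
ft_force: [-1.1, -1.1, 9.4]
opening: 0.007
```

{"api": "send_rows", "payload": {"moves": [[[0,0,0.004,0,0,0],[0,0,0.004,0,0,0],[0,0,0.004,0,0,0]]]}}

```text
t: 10.98
eef_pos: [557.2, 44.1, 109.0]
tcp_rot: [3.14, -0.0, 1.299]
ft_force: [-5.0, -1.3, 22.0]
opening: 0.002
```

The force climbs steeply at z 109, and 3.5 N at 111 fits the spring, so the key is on its stop. Now release and move clear.

{"api": "send_rows", "payload": {"moves": [[[0,0,-0.005,0,0,0],[0,0,-0.03,0,0,0],[0,0,-0.1,0,0,0],[0,0,-0.22,0,0,0],[0,0,-0.33,0,0,0],[0.05,-0.1,-0.35,0,0,0],[0.15,-0.2,-0.35,0,0,0],[0.25,-0.28,-0.35,0,0,0],[0.35,-0.3,-0.35,0,0,0],[0.45,-0.33,-0.35,0,0,0],[0.45,-0.33,-0.35,0,0,0],[0.45,-0.33,-0.35,0,0,0]]]}}

```text
t: 11.98
eef_pos: [497.3, 202.1, 212.3]
tcp_rot: [-3.141, 0.0, 1.302]
ft_force: [-0.7, -0.2, 0.7]
opening: 0.007
```

```bash
python3 cap.py; python3 -c "
from h import *
rows()
for n in('top','side'): save(env.read_camera(n),n+'5')
a=cv2.imread('pics/top5.png')[115:275,235:450];b=cv2.imread('pics/side5.png')[160:360,240:490]
cv2.imwrite('pics/c6.png',np.hstack([cv2.resize(a,(403,300),interpolation=2),cv2.resize(b,(375,300),interpolation=2)]))"
```

```text
blob [314 183  13  14 142] [320.4 189.3] [560.7 -46.5] r 105.3 ang 90.4
blob [330 188   3   7  19] [331.1 190.7] [558.1 -65.1] r 86.8 ang 92.3
expected px at target [320.59116265 190.33458986] now 86: [320.67279452 184.62253745]
t 12.0333 pos [497.4 201.  212.3] rpy [-3.141  0.     1.3  ] F [ 0.1 -0.2  0.3] op 0.01
```

View pics/c6.png

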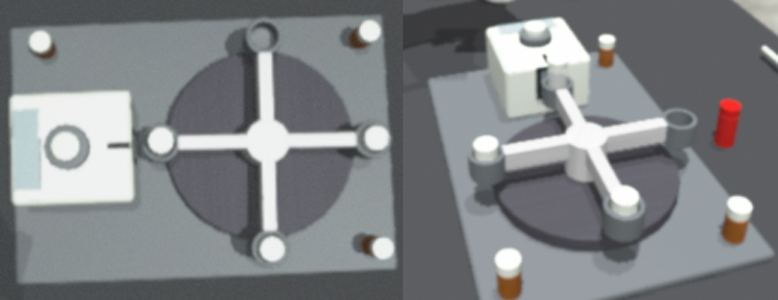

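```bash
python3 -c "
from h import *
env.job_done();rows()"
```

```text
the job is handed in; nothing more can be done
the job is handed in; nothing more can be done
```

I turned the wheel about 73° counter-clockwise by pushing the empty cup's arm with the closed fingertip. The tall tube now stands in front of the window. I then pressed the start key down to its stop, let it go and moved clear. The job was handed in at about 12 s; no verdict is reported.

**Tube position:** the cap measured 90.4° against a target of 91.4°, which is about 2 mm off. An eye check against the mark line suggested 2–3 mm; both are inside the 8 mm limit.

**Key press:** the force was 3.5 N about 2 mm above the stop, then rose to 22 N with almost no further travel. That fits the spring and a full press.

**Last pictures:** all tubes are upright in their cups, the three vials stand where they were by eye, and the fingers touch nothing (force about 0).

**Checks that disagreed or were only partial:**
- The camera put the key's top at z ≈ 101 mm, but touch implied about 107 mm; I relied on touch.
- I judged that the key came back up only by eye, since its travel is not in the state.

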